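# Complete the ring of sample bottles in the round canister

### The job

The open round steel canister takes seven slim sample bottles, packed one in the middle and six round it, but two places opposite each other in the outer ring are empty. Lower the two slim aluminium bottles that stand on the worktop into these two places, so that both stand upright on the canister's floor; set them down gently, do not drop them in. The wider, squat jar does not belong in there: leave it where it stands.

Things in the scene. Friction and masses are not known exactly. Their poses are not given: they have to be found in the camera images.
- bottle_a: slim bare-aluminium bottle with paper band and narrow grey cap, loose and upright on the worktop, one of two alike, about 0.12 kg. Body 44 mm in diameter, 60 mm high, chamfered foot; sloping shoulder up to 72 mm; cap 21 mm in diameter from 78 to 110 mm above the foot: take it by the cap from above. Origin: centre of the underside; z along the bottle, up.
- bottle_b: slim bare-aluminium bottle with paper band and narrow grey cap, loose and upright on the worktop, one of two alike, about 0.12 kg. Body 44 mm in diameter, 60 mm high, chamfered foot; sloping shoulder up to 72 mm; cap 21 mm in diameter from 78 to 110 mm above the foot: take it by the cap from above. Origin: centre of the underside; z along the bottle, up.
- canister: open round steel canister, fixed to the worktop. Outer diameter 152 mm, inner 146 mm, rim 64 mm high. Origin: centre of the underside; z up; x runs through its two wire lugs (97 mm out). Five more such bottles stand loose in it: one at the centre, four 47.5 mm from the axis at 30, 150, 210 and 330 degrees from +x; their caps reach 114 mm above the worktop. Empty places: along +y and -y.
- place_left (a point): middle of the empty place on the +y side of the canister's axis, on its inner floor (4 mm above the worktop), 47.5 mm from the axis; about 3.5 mm free all round a bottle there, shoulders and chamfers guide it in. Let go here by opening only 5 to 10 mm a side, with fingers closing along the canister's x axis: most room between the caps. Either bottle fits.
- place_right (a point): middle of the empty place on the -y side of the canister's axis, on its inner floor (4 mm above the worktop), 47.5 mm from the axis; about 3.5 mm free all round a bottle there, shoulders and chamfers guide it in. Let go here by opening only 5 to 10 mm a side, with fingers closing along the canister's x axis: most room between the caps. Either bottle fits.
- jar: squat aluminium jar with a wide grey lid, 64 mm in diameter, 66 mm high, standing loose on the worktop; too wide for the places and to be left alone. Origin: centre of the underside, z up.
There are look-alikes about, which are no part of the job. Leave any purple look-alike of the bottle_b alone.

How it is judged:
By the outcome, as a careful person would: the job done as asked, in the order asked, and still so for the second after the job is handed in, with the robot touching nothing.
It also fails if it takes over 54 s, if anything falls off the work surface, if the arm or the gripper's body presses on something with over 40 N, if the wrist force passes 120 N, or if a joint passes its speed limit or range.

### The arm

A 6-joint arm with a two-finger parallel gripper is mounted at the origin on a cart in front of the work surface, level with it; the furniture and walls round the work are solid. World frame = base frame: x ahead of the robot, y to its left, z up, the work surface at z = 0. Lengths are in m, angles in rad, forces in N, time in s.
With the tool pointing down it reaches from about 0.325 to 0.9 m from the base axis. Payload 3.5 kg.
Tool frame: the origin (TCP) lies at the very end of the fingers, on their centre line; the grasp point (between the pads) lies arm.pinch_z behind it (arm.pinch_z is the distance from the TCP to the grasp point, in m); z points along the fingers, y is the direction in which the jaws open and shut (so a half turn about z gives the same grasp; the last joint's range is limited). The gripper opens to 85 mm and grips with 20 to 120 N. Pads are 22 mm wide; open, the fingers measure 114 mm over their backs; the gripper's body (76 mm by 85 mm) begins 54 mm behind the grasp point. The pads swing forward as they close: fully open they stand 13 mm farther back than shut.
Start: joints at [1.109, 0.276, -0.026, 1.268, 0, 1.467], TCP at [0.219, 0.585, 0.231] pointing down, gripper open.
Joint ranges: [-3.12, 3.12], [-0.85, 1.88], [-1.08, 1.24], [-1.95, 2.15], [-1.57, 1.53], [-3.14, 3.14]. Speed limits (rad/s): [2.57, 2.57, 3.14, 3.14, 3.14, 3.14].

### API

Orientations are given as a rotation vector (axis times angle).
In Python, from cell import arm, camera gives the robot as it stands. The module is installed in compiled form; this text tells all that it offers.
- The arm moves only by the tool arm_command, never from a script. Its argument "steps" is a list of rows, each a list of 5 numbers: the finger opening in cm, from 0 to 8.54, then the shift along the tool's x, y, z in cm, then the turn about the tool's z in rad. A call has 1 to 20 rows; each row is the pose to reach, as a shift and turn from the pose commanded when the call began, along the tool's axes at that moment; what a row does not reach only later rows make up. A row lasts 1/12 s, in which the tool goes at most 41.7 mm and 7.16 degrees, less where a joint would pass 70% of its speed; a pose out of reach is approached as far as the arm can. A call with a gripper value outside its range is refused whole. The fingers move at their own pace and stop on an object; "grip_force" is the grip in N (left out, the last holds). Time passes only in rows, so rows that repeat a pose let the fingers close. It gives the time, the measured TCP pose, the force and the opening at its end, in the units of the state.
- arm.sense(): the state, without advancing time (a new reading comes with each control period).
- camera(name): name is "side" or "top" or "wrist"; returns a dict with "pixels" (420x560x3 uint8, red, green, blue), "fov_y" (degrees; the focal length in pixels is half the picture's height over the tangent of half this angle, whatever the lens; pixels are square), "cx", "cy" (the principal point, pixels), "position" and "attitude" of the camera in the world. Camera axes: x right, y down, z forward; pixel columns grow to the right and rows downward; lengths in m; the calibration is good to about 2 mm. A picture is of the moment at which its call begins. There is no depth.
- arm.finish_job(): hands the job in, once; it reports no verdict.
The state is a dict: "t": time; "q": joint angles; "joint_velocities": joint speeds; "effort": joint torques, N m; "tool_pos": TCP position; "tcp_rot": TCP orientation; "ft_force": force on the tool from outside, world axes, zero at the start; "wrist_torque": the same for the moment, N m; "width": finger opening in m.
Only numpy, scipy, OpenCV 4.12 (cv2) and the standard library are available. Lean on these libraries where they do the work, as an engineer would, in place of code of your own. Each camera call takes 0.05 s, during which the arm holds its last target.

## Working session

There is one attempt and no reset: what is moved stays moved. The work goes in short steps, Python scripts to look and compute and a tool call to move; the robot and the scene stay as the last step left them, time stands still between calls to the robot, and variables do not carry over. Pictures are saved under pics/ and viewed, and the job is handed in when it is done.

Besides the shell and the picture viewer there is one more tool, called after ">>>" as name(argument=value, ...) on one line, values as JSON. arm_command: Moves the arm, as the interface text tells. Its arguments: {"type":"object","properties":{"steps":{"type":"array"},"grip_force":{"type":"number"}},"required":["steps"]}

```bash
mkdir -p pics
python3 - <<'E'
from cell import arm,camera
import cv2
s=arm.sense(); print(s, arm.pinch_z)
for n in("side","top","wrist"):
    c=camera(n); print(n,c["fov_y"],c["cx"],c["cy"],c["position"],c["attitude"])
    cv2.imwrite(f"pics/{n}0.png",c["pixels"][:,:,::-1])
E
```

```text
{'t': 0.0, 'q': array([ 1.10860618e+00,  2.77149431e-01, -2.78897609e-02,  1.26796991e+00,
        1.78888476e-05,  1.46738283e+00]), 'joint_velocities': array([-0.00059139,  0.00058395,  0.00116935, -0.00162702, -0.00016451,
       -0.0001814 ]), 'effort': array([ 8.58180065e-04, -4.45508623e+01,  2.95203656e+01,  1.62690505e-02,
       -1.11743668e-04,  3.80403250e-06]), 'tool_pos': array([0.21912325, 0.58450785, 0.23014529]), 'tcp_rot': array([-0.56043378, -3.09055336,  0.00332923]), 'ft_force': array([-0.04183188, -0.19998708, -0.68846857]), 'wrist_torque': array([0.00352293, 0.03526496, 0.01393991]), 'width': 0.08535626224684717} 0.0187
side 46.515341424250956 279.6863770054425 201.52913360801787 [-0.4334892  -0.56382444  0.75959181] [-1.92374815  1.11573673 -0.5670833 ]
top 46.16033195256201 283.6238218862744 208.35465518846783 [ 0.30914052 -0.03794403  1.20141868] [-2.13846787  2.1330498  -0.15904804]
wrist 69.95927149736556 274.0620549048651 211.15482322044443 [0.15918815 0.60840335 0.37251412] [2.39860436 1.6610125  0.21547771]
```

View pics/side0.png

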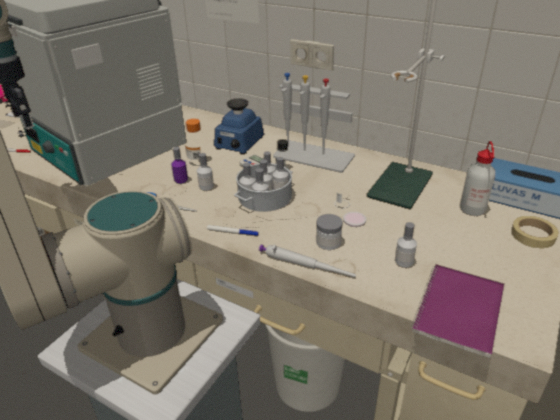

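View pics/top0.png

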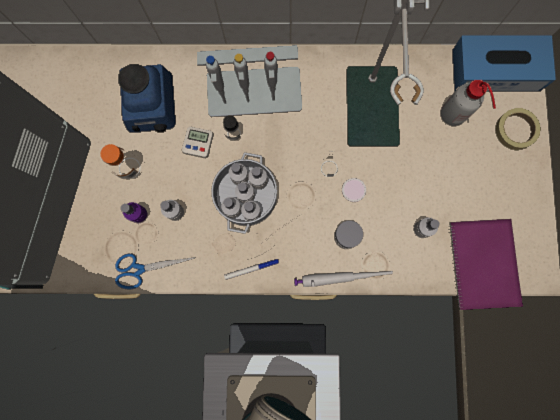

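View pics/wrist0.png

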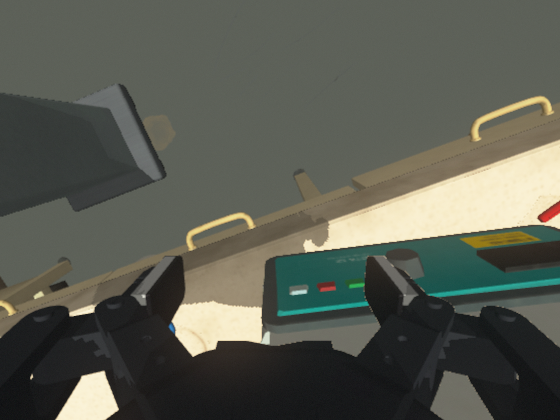

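The top view shows the canister at about (244,192) with its lugs at (252,158) and (238,226). What could be taken for a target:
- Slim bare bottle at (172,210)
- Slim bare bottle at (428,228)
- Purple look-alike at (133,212): leave
- Jar at (348,234): leave
- Dark-capped vial at (232,125), orange-capped bottle at (115,157) and red-capped bottle at (470,95): not relevant

I choose (172,210) and (428,228) and check them in close crops.

Run:
```python
import cv2,numpy as np
t=cv2.imread("pics/top0.png"); s=cv2.imread("pics/side0.png")
def cr(i,x,y,w,h,k): return cv2.resize(i[y:y+h,x:x+w],None,fx=k,fy=k,interpolation=cv2.INTER_CUBIC)
cv2.imwrite("pics/ct.png",np.hstack([cr(t,115,145,170,100,4)[:400,:]]))
cv2.imwrite("pics/ct2.png",np.hstack([cr(t,400,205,60,50,6),cr(s,380,215,60,60,5)]))if 0 else None
a=cr(t,400,205,60,60,6);b=cr(s,380,215,60,60,6);cv2.imwrite("pics/ct2.png",np.hstack([a,b]))
cv2.imwrite("pics/cs.png",cr(s,160,135,150,85,5))
```

```text
(no output)
```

View pics/ct.png

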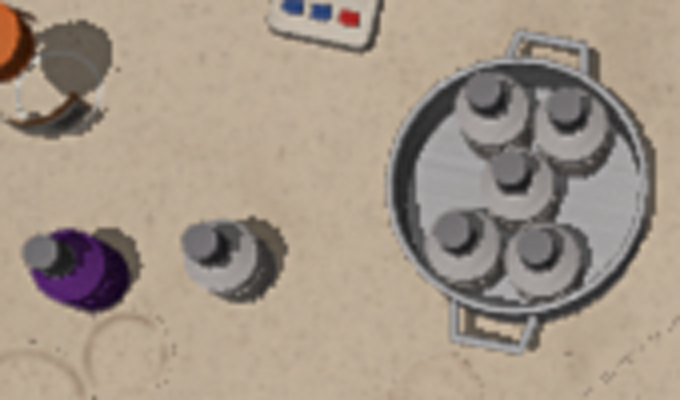

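View pics/ct2.png

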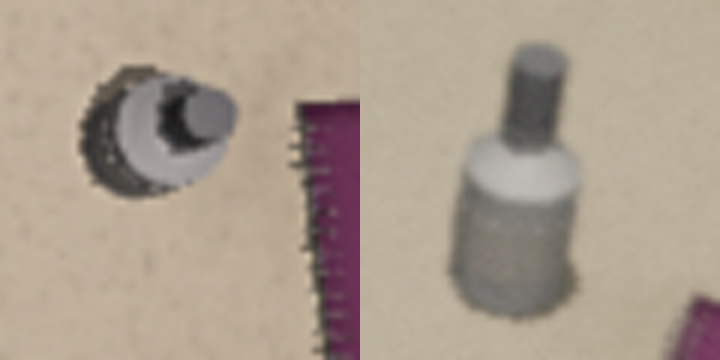

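View pics/cs.png

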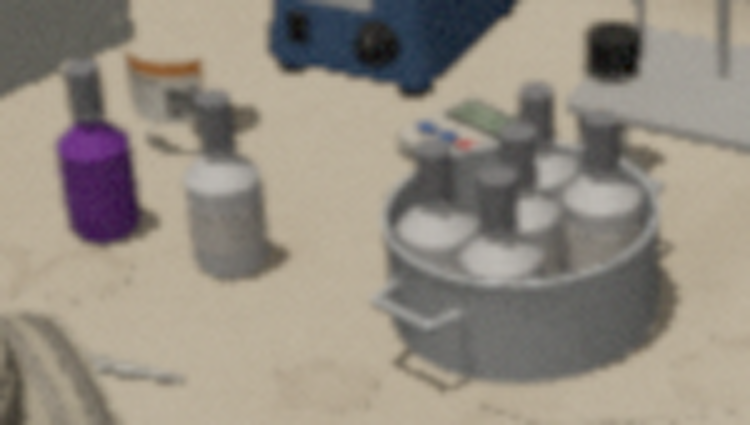

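```bash
cat > h.py <<'E'
import numpy as np
from scipy.spatial.transform import Rotation as R
def ray(c,uv):
    f=210/np.tan(np.radians(c["fov_y"])/2)
    d=np.array([(uv[0]-c["cx"])/f,(uv[1]-c["cy"])/f,1.])
    d=R.from_rotvec(c["attitude"]).apply(d); return np.array(c["position"]),d/np.linalg.norm(d)
def proj(c,P):
    f=210/np.tan(np.radians(c["fov_y"])/2)
    p=R.from_rotvec(c["attitude"]).inv().apply(np.asarray(P)-c["position"])
    return np.stack([p[...,0]/p[...,2]*f+c["cx"],p[...,1]/p[...,2]*f+c["cy"]],-1)
def tri(*cu):
    A=np.zeros((3,3));b=np.zeros(3);L=[]
    for c,u in cu:
        p,d=ray(c,u);M=np.eye(3)-np.outer(d,d);A+=M;b+=M@p;L.append((p,M))
    X=np.linalg.solve(A,b); return X,[np.linalg.norm(M@(X-p))*1e3 for p,M in L]
def atz(c,u,z):
    p,d=ray(c,u);return p+d*(z-p[2])/d[2]
S=dict(fov_y=46.515341424250956,cx=279.6863770054425,cy=201.52913360801787,position=np.array([-0.4334892,-0.56382444,0.75959181]),attitude=np.array([-1.92374815,1.11573673,-0.5670833]))
T=dict(fov_y=46.16033195256201,cx=283.6238218862744,cy=208.35465518846783,position=np.array([0.30914052,-0.03794403,1.20141868]),attitude=np.array([-2.13846787,2.1330498,-0.15904804]))
W=dict(fov_y=69.95927149736556,cx=274.0620549048651,cy=211.15482322044443)
E
python3 - <<'E'
from h import *
t=lambda x,y:(x/4+114.6,y/4+144.6)
s=lambda x,y:(x/5+159.6,y/5+134.6)
for n,a,b in [("A",t(207,243),s(213,101)),("B",(434.8,223.4),(409.9,225.1)),("purple",t(42,251),s(80,69)),
 ("c0",t(513,172),s(517,132)),("hi-l",t(487,95),s(538,93)),("hi-r",t(570,108),s(602,118)),("lo-l",t(457,233),s(433,150)),("lo-r",t(541,250),s(498,178))]:
    X,e=tri((T,a),(S,b)); print(n,X.round(4),np.round(e,1), atz(T,a,.110 if n in"AB" else .114).round(4),atz(S,b,.110 if n in "AB" else .114).round(4))
# rim: ellipse edges in top view at z .064: left 388,right 652, top 55?, bottom 318
for p in [(388,185),(651,190),(520,57),(519,316)]: print(atz(T,t(*p),.064).round(4))
for p in [(553,45),(493,335)]: print("lug",atz(T,t(*p),.05).round(4))
E
```

```text
A [0.4872 0.238  0.1078] [2.6 2.6] [0.4883 0.2353 0.11  ] [0.4828 0.2376 0.11  ]
B [ 0.4487 -0.3651  0.1074] [0.8 0.8] [ 0.4487 -0.3651  0.11  ] [ 0.4445 -0.3654  0.11  ]
purple [0.4829 0.3311 0.1064] [2.2 2.2] [0.483  0.3268 0.114 ] [0.4713 0.3228 0.114 ]
c0 [0.5276 0.0646 0.1146] [1.4 1.4] [0.5285 0.0635 0.114 ] [0.5276 0.0662 0.114 ]
hi-l [0.5727 0.0798 0.1128] [0.9 0.9] [0.5729 0.0789 0.114 ] [0.5702 0.0792 0.114 ]
hi-r [0.5647 0.0332 0.1133] [1.6 1.6] [0.5654 0.0318 0.114 ] [0.5626 0.0338 0.114 ]
lo-l [0.493  0.0957 0.1124] [1.5 1.5] [0.4936 0.0943 0.114 ] [0.4898 0.0953 0.114 ]
lo-r [0.4832 0.0484 0.1135] [1.6 1.6] [0.4841 0.0471 0.114 ] [0.4815 0.0492 0.114 ]
[0.5307 0.1416 0.064 ]
[ 0.5279 -0.0132  0.064 ]
[0.6082 0.0651 0.064 ]
[0.4532 0.0632 0.064 ]
lug [0.6193 0.0466 0.05  ]
lug [0.4437 0.0796 0.05  ]
```

Run:
```python
from h import *
from cell import arm
s=arm.sense(); M=R.from_rotvec(s["tcp_rot"]).as_matrix(); print(M.round(4)); 
print("tool y yaw",np.degrees(np.arctan2(M[1,1],M[0,1])),"q1,q6 deg",np.degrees(s["q"][[0,5]]))
W0=R.from_rotvec([2.39860436,1.6610125,0.21547771]).as_matrix()
print("cam in tool",M.T@(np.array([0.15918815,0.60840335,0.37251412])-s["tool_pos"]),"\n",(M.T@W0).round(3))
```

```text
[[-9.363e-01  3.512e-01 -8.000e-04]
 [ 3.512e-01  9.363e-01 -1.600e-03]
 [ 2.000e-04 -1.800e-03 -1.000e+00]]
tool y yaw 69.44176967359186 q1,q6 deg [63.51763929 84.07587877]
cam in tool [ 0.06456113  0.00091761 -0.14210942] 
 [[-0.001 -0.966 -0.259]
 [ 1.    -0.001 -0.001]
 [ 0.001 -0.259  0.966]]
```

Run:
```python
from h import *
for p in [(25,150),(78,175),(181,133)]: print(p,atz(S,p,0).round(3))
for p in [(88,145),(18,287)]: print(p,[atz(T,p,z).round(3)[:2] for z in (.2,.3,.4)])
print(proj(T,[.219,.585,.23]),proj(S,[.219,.585,.23]),proj(S,[.487,.238,.2]))
```

```text
(25, 150) [0.381 0.921 0.   ]
(78, 175) [0.354 0.631 0.   ]
(181, 133) [0.73  0.539 0.   ]
(88, 145) [array([0.602, 0.383]), array([0.573, 0.341]), array([0.544, 0.299])]
(18, 287) [array([0.306, 0.506]), array([0.307, 0.451]), array([0.307, 0.397])]
[-35.29469901 332.68122847] [ 25.62857785 126.23129689] [199.38339357 124.50810685]
```

Run:
```python
import cv2
s=cv2.imread("pics/side0.png")
cv2.imwrite("pics/cs2.png",cv2.resize(s[0:220,0:200],None,fx=2.7,fy=2.7,interpolation=cv2.INTER_CUBIC))
```

```text
(no output)
```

View pics/cs2.png

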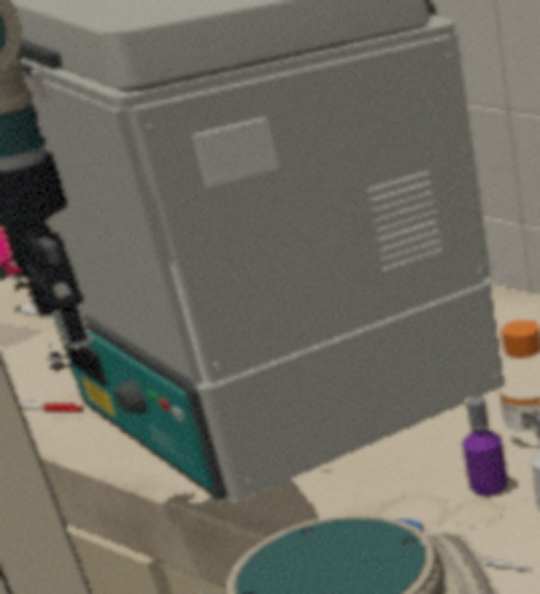

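```bash
cat >> h.py <<'E'
def go(P,yaw=None):
    from cell import arm
    s=arm.sense();M=R.from_rotvec(s["tcp_rot"]).as_matrix()
    y0=np.degrees(np.arctan2(M[1,1],M[0,1]))
    d=M.T@(np.asarray(P)-s["tool_pos"])*100
    print("pos",s["tool_pos"].round(4),"yaw",y0.round(2),"shift cm",d.round(2),"turn",None if yaw is None else np.round(-np.radians(yaw-y0),3),"F",s["ft_force"].round(1),"w",s["width"].round(4),"t",round(s["t"],2))
E
python3 - <<'E'
from h import *
go([.25,.40,.235]); go([.487,.237,.215],-10.8)
E
```

```text
Traceback (most recent call last):
  File "h.py", line 26, in go
    print("pos",s["tool_pos"].round(4),"yaw",y0.round(2),"shift cm",d.round(2),"turn",None if yaw is None else np.round(-np.radians(yaw-y0),3),"F",s["ft_force"].round(1),"w",s["width"].round(4),"t",round(s["t"],2))
                                                                                                                                                                              ^^^^^^^^^^^^^^^^
AttributeError: 'float' object has no attribute 'round'
```

```bash
sed -i 's/s\["width"\].round(4)/round(s["width"],4)/' h.py
python3 - <<'E'
from h import *
go([.25,.40,.235]); go([.487,.237,.215],-10.8)
E
```

```text
pos [0.2192 0.5847 0.2304] yaw 69.44 shift cm [ -9.37 -16.21  -0.43] turn None F [-0.2  0.2 -1.2] w 0.0853 t 0.15
pos [0.2192 0.5847 0.2304] yaw 69.44 shift cm [-37.28 -23.14   1.57] turn 1.4 F [-0.2  0.2 -1.2] w 0.0853 t 0.15
```

>>> arm_command(steps=[[8.5,-3,-5,-0.3,0],[8.5,-5,-8.5,-0.4,0],[8.5,-7,-12,-0.4,0],[8.5,-9.4,-16.2,-0.4,0.1],[8.5,-12.5,-17.2,-0.4,0.2],[8.5,-16,-18,-0.4,0.3],[8.5,-19.5,-18.8,-0.2,0.42],[8.5,-23,-19.6,0,0.54],[8.5,-26.5,-20.5,0.4,0.66],[8.5,-30,-21.4,0.8,0.78],[8.5,-33,-22.1,1.2,0.9],[8.5,-35.5,-22.7,1.6,1.02],[8.5,-36.8,-23,1.6,1.14],[8.5,-37.3,-23.1,1.6,1.26],[8.5,-37.3,-23.1,1.6,1.36],[8.5,-37.3,-23.1,1.6,1.4],[8.5,-37.3,-23.1,1.6,1.4],[8.5,-37.3,-23.1,1.6,1.4]], grip_force=40)

```text
t: 1.65
tool_pos: [0.4874, 0.2378, 0.215]
tcp_rot: [-2.419, -2.004, 0.001]
ft_force: [-0.5, 0.6, -0.4]
width: 0.085
```

```bash
cat >> h.py <<'E'
def snap(n,f):
    from cell import camera
    import cv2,pickle
    c=camera(n); cv2.imwrite(f"pics/{f}.png",c["pixels"][:,:,::-1]); pickle.dump(c,open(f"pics/{f}.pkl","wb")); return c
E
python3 - <<'E'
from h import *
c=snap("wrist","w1"); go([.487,.237,.215],-10.8)
print(proj(c,[.487,.238,.11]))
E
```

```text
pos [0.4874 0.2379 0.2151] yaw -10.7 shift cm [-0.09 -0.02  0.01] turn 0.002 F [ 0.1  0.2 -0.6] w 0.0849 t 1.7
[272.69210711 210.80835075]
```

View pics/w1.png

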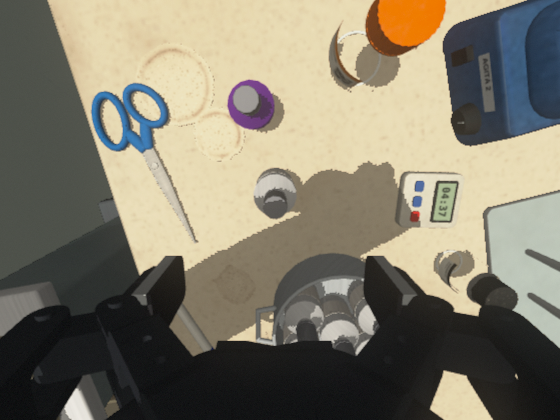

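The wrist picture shows bare bottle A at about (275,190) with its cap at (275,205). The purple bottle is apart at (248,103) and the canister is at (330,320). Next I refine the cap position.

Run:
```python
import cv2
s=cv2.imread("pics/w1.png")
cv2.imwrite("pics/w1c.png",cv2.resize(s[160:230,240:310],None,fx=8,fy=8,interpolation=cv2.INTER_CUBIC))
```

```text
(no output)
```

View pics/w1c.png

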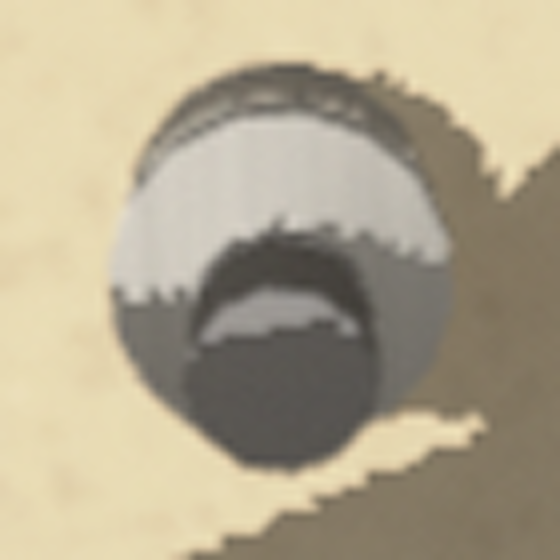

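Run:
```python
from h import *
import pickle
c=pickle.load(open("pics/w1.pkl","rb"))
print(atz(c,(274.7,207),.11))
t=(166.4,205.4);s=(202.2,154.8)
print(tri((c,(274.7,207)),(T,t)),tri((c,(274.7,207)),(S,s)),tri((c,(274.7,207)),(T,t),(S,s)))
go([.4885,.2385,.08],-10.8)
```

```text
[0.48930473 0.24096952 0.11      ]
(array([0.48939168, 0.23809926, 0.0994349 ]), [np.float64(0.6075020773187901), np.float64(0.607502077318837)]) (array([0.48838306, 0.24097661, 0.1067747 ]), [np.float64(1.1108327117124288), np.float64(1.1108327117123624)]) (array([0.48840906, 0.23921833, 0.10610494]), [np.float64(1.0415881825432431), np.float64(2.977672537290095), np.float64(2.615460369803007)])
pos [0.4874 0.2379 0.2151] yaw -10.7 shift cm [ 0.08  0.11 13.51] turn 0.002 F [ 0.1  0.2 -0.6] w 0.0849 t 1.7
```

>>> arm_command(steps=[[6,0.24,0.12,2,0],[6,0.24,0.12,5,0],[6,0.24,0.12,8,0],[6,0.24,0.12,11,0],[5,0.24,0.12,12.5,0],[5,0.24,0.12,13.2,0],[5,0.24,0.12,13.5,0],[5,0.24,0.12,13.5,0],[3.5,0.24,0.12,13.5,0],[2.5,0.24,0.12,13.5,0],[1.5,0.24,0.12,13.5,0],[1.0,0.24,0.12,13.5,0],[1.0,0.24,0.12,13.5,0],[1.0,0.24,0.12,13.5,0]])

```text
t: 2.87
tool_pos: [0.4905, 0.2406, 0.0819]
tcp_rot: [2.419, 2.003, 0.005]
ft_force: [-0.2, 0.7, 6.4]
width: 0.0197
```

Run:
```python
from h import *
c=snap("side","s2"); c=snap("wrist","w2"); go([.489,.24,.08],-10.8)
import cv2
s=cv2.imread("pics/s2.png");w=cv2.imread("pics/w2.png")
cv2.imwrite("pics/c2.png",np.hstack([cv2.resize(s[100:220,140:280],(490,420)),cv2.resize(w[120:330,180:360],(300,350))if 0 else cv2.resize(w[140:350,200:350],(300,420))]))
```

```text
pos [0.4905 0.2406 0.0819] yaw -10.77 shift cm [-0.09 -0.14  0.19] turn 0.001 F [-0.8  0.5  6.4] w 0.0196 t 2.97
```

View pics/c2.png

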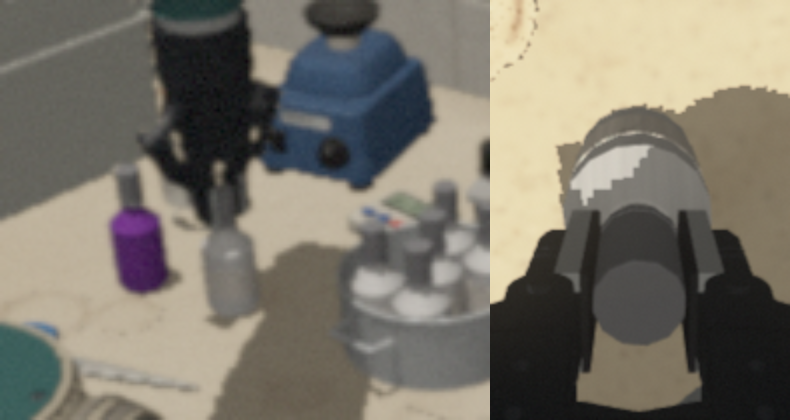

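Run:
```python
from h import *
from cell import arm
import pickle
c=pickle.load(open("pics/w2.pkl","rb")); s=arm.sense(); M=R.from_rotvec(s["tcp_rot"]).as_matrix()
X=atz(c,(275,291.5),.11);print(X,M.T@(X-s["tool_pos"]))
go([.489,.24,.23],-10.8);go([.537,.111,.225],-10.8)
```

```text
[0.49155528 0.24052188 0.11      ] [ 0.00018526  0.00107357 -0.02812605]
pos [0.4905 0.2406 0.0819] yaw -10.77 shift cm [ -0.06  -0.1  -14.81] turn 0.001 F [-0.8  0.5  6.4] w 0.0196 t 2.97
pos [0.4905 0.2406 0.0819] yaw -10.77 shift cm [-11.84   7.02 -14.31] turn 0.001 F [-0.8  0.5  6.4] w 0.0196 t 2.97
```

>>> arm_command(steps=[[1,0,0,-0.5,0],[1,0,0,-1.5,0],[1,0,0,-3.5,0],[1,0,0,-6,0],[1,0,0,-9,0],[1,0,0,-12,0],[1,-0.5,0.3,-14.3,0],[1,-1.5,1,-15.5,0],[1,-3.5,2.1,-16,0],[1,-6,3.5,-16,0],[1,-8.5,5,-16,0],[1,-10.5,6.2,-16,0],[1,-11.4,6.8,-16,0],[1,-11.8,7,-16,0],[1,-11.8,7,-16,0],[1,-11.8,7,-16,0]])

```text
t: 4.3
tool_pos: [0.5354, 0.1113, 0.2399]
tcp_rot: [-2.419, -2.002, 0.001]
ft_force: [0.1, 0.3, -1.3]
width: 0.0197
```

Run:
```python
from h import *
c=snap("wrist","w3"); c=snap("side","s3");c=snap("top","t3");go([.537,.111,.225],-10.8)
import cv2
s=cv2.imread("pics/s3.png")
cv2.imwrite("pics/s3c.png",cv2.resize(s[90:220,140:320],None,fx=4,fy=4,interpolation=cv2.INTER_CUBIC))
```

```text
pos [0.5355 0.112  0.2402] yaw -10.69 shift cm [-0.07  0.17  1.52] turn 0.002 F [ 0.   0.2 -0.7] w 0.02 t 4.45
```

View pics/w3.png

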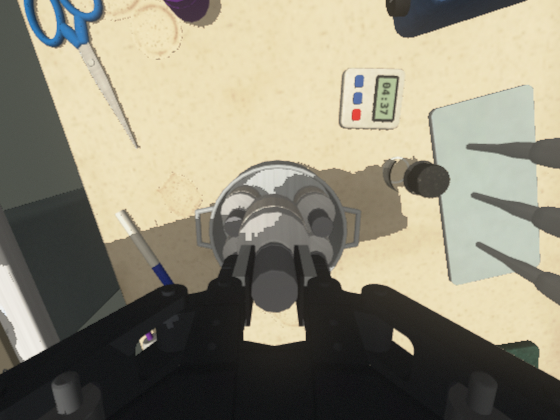

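View pics/s3c.png

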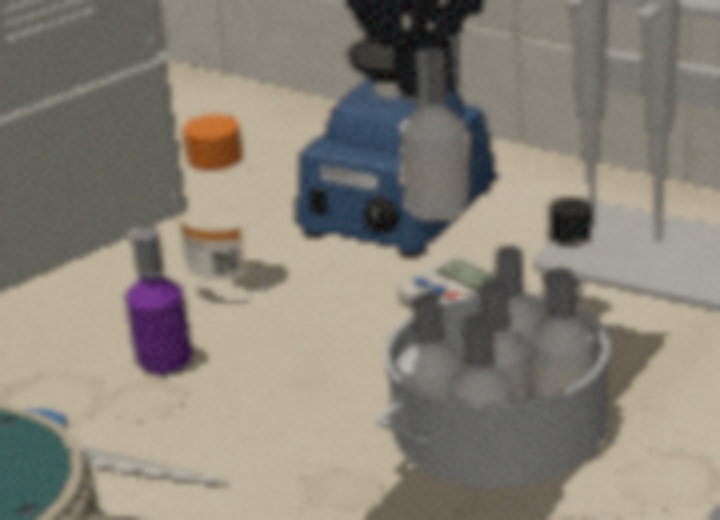

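The bottle hangs upright in the grip at (275,275) and the canister's +y rim shows at (275,165). I overlay the model rim to refine its centre.

Run:
```python
from h import *
import pickle,cv2
C=np.array([.5285,.0643]);yaw=np.radians(-10.8)
def ov(c,img,x0,y0,w,h,k):
    o=cv2.resize(img[y0:y0+h,x0:x0+w],None,fx=k,fy=k,interpolation=cv2.INTER_CUBIC)
    a=np.linspace(0,2*np.pi,200)
    def dr(P,col):
        q=(proj(c,P)-[x0,y0]+.5)*k-.5
        for p in q: cv2.circle(o,tuple(np.int32(np.round(p))),0,col,-1)
    dr(np.c_[C[0]+.076*np.cos(a),C[1]+.076*np.sin(a),0*a+.064],(0,0,255))
    for d in (30,150,210,330):
        th=np.radians(d)+yaw; p=C+.0475*np.array([np.cos(th),np.sin(th)])
        dr(np.c_[p[0]+.0105*np.cos(a),p[1]+.0105*np.sin(a),0*a+.114],(0,255,0))
    dr(np.array([[C[0]+s*.097*np.cos(yaw),C[1]+s*.097*np.sin(yaw),.05] for s in(1,-1)]),(255,0,0))
    return o
c=pickle.load(open("pics/w3.pkl","rb"))
cv2.imwrite("pics/o1.png",ov(c,cv2.imread("pics/w3.png"),190,150,180,140,4))
cv2.imwrite("pics/o2.png",ov(T,cv2.imread("pics/top0.png"),200,145,90,95,6))
cv2.imwrite("pics/o3.png",ov(S,cv2.imread("pics/side0.png"),230,145,70,70,8))
```

```text
(no output)
```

View pics/o1.png

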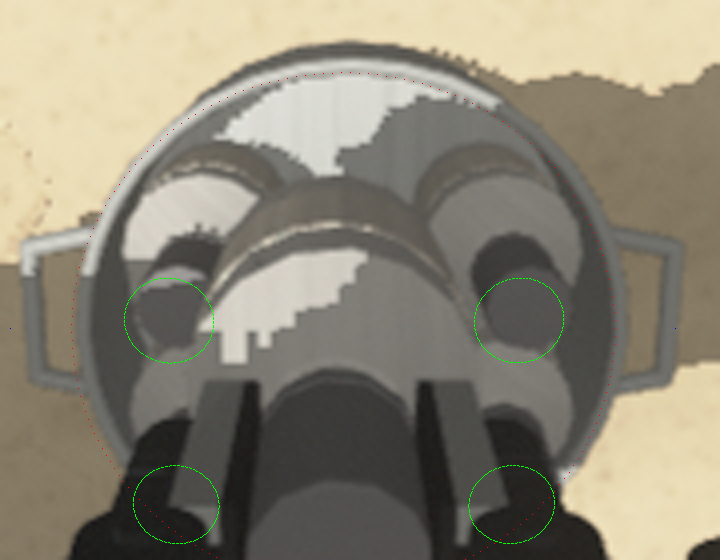

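View pics/o2.png

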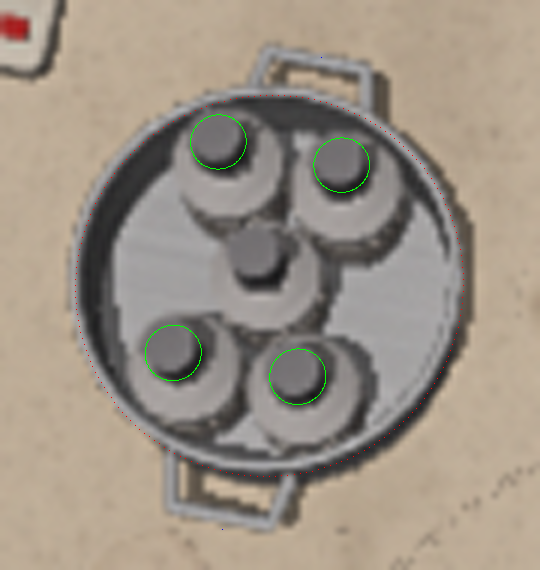

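View pics/o3.png

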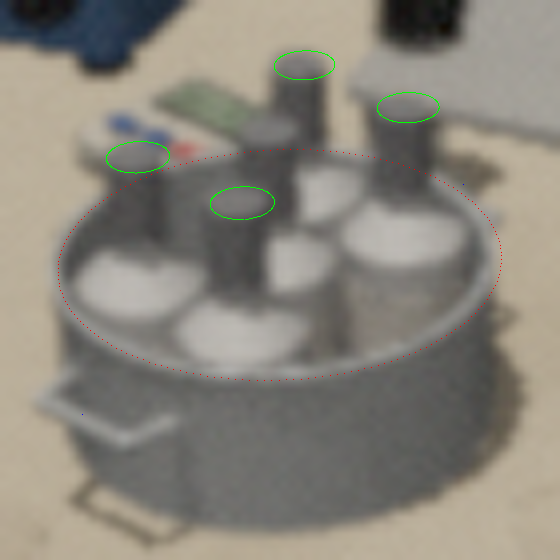

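The top and side overlays fit within about 1 mm. The wrist view wants roughly +2 mm in y. I use a compromise target of (0.538, 0.112), descend to just above the shoulders and look again.

Run:
```python
from h import *
go([.538,.1119,.16],-10.8)
```

```text
pos [0.5355 0.112  0.2402] yaw -10.69 shift cm [0.04 0.25 8.02] turn 0.002 F [ 0.   0.2 -0.7] w 0.02 t 4.45
```

>>> arm_command(steps=[[1,0,0.1,0.6,0],[1,0,0.25,2,0],[1,0,0.25,4,0],[1,0,0.25,6,0],[1,0,0.25,7.2,0],[1,0,0.25,7.8,0],[1,0,0.25,8,0],[1,0,0.25,8,0],[1,0,0.25,8,0]])

```text
t: 5.2
tool_pos: [0.5392, 0.1108, 0.1612]
tcp_rot: [2.419, 2.003, 0.002]
ft_force: [0.4, 0.3, -1.6]
width: 0.0196
```

Run:
```python
from h import *
c=snap("wrist","w4"); go([.538,.1119,.086],-10.8)
import cv2
s=cv2.imread("pics/w4.png")
cv2.imwrite("pics/w4c.png",cv2.resize(s[130:330,160:400],None,fx=3,fy=3,interpolation=cv2.INTER_CUBIC))
```

```text
pos [0.5394 0.1107 0.1615] yaw -10.77 shift cm [ 0.08 -0.17  7.55] turn 0.001 F [ 0.1  0.5 -1.1] w 0.02 t 5.25
```

View pics/w4c.png

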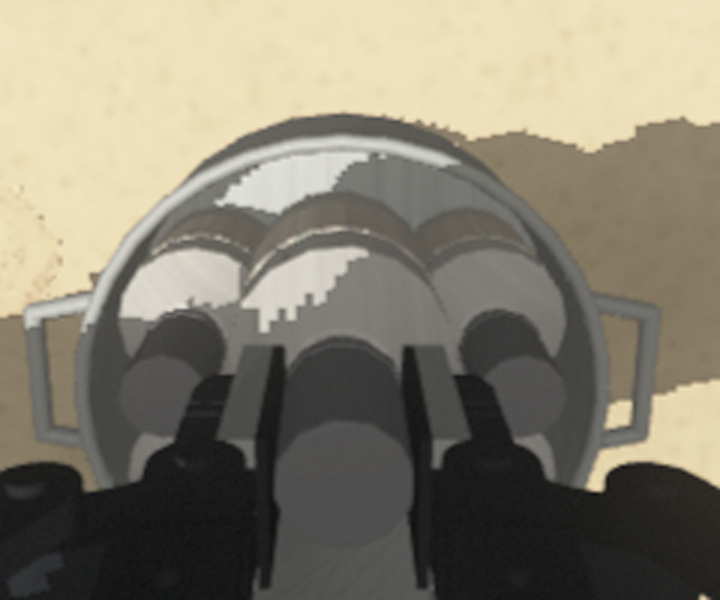

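The view is symmetric: neighbour caps at crop x 160 and 525, bottle cap at 345, rim at 82 and 605. I lower slowly.

>>> arm_command(steps=[[1,0.05,-0.1,0.6,0],[1,0.05,-0.1,1.6,0],[1,0.05,-0.1,2.6,0],[1,0.05,-0.1,3.6,0],[1,0.05,-0.1,4.4,0],[1,0.05,-0.1,5.2,0],[1,0.05,-0.1,5.8,0],[1,0.05,-0.1,6.2,0],[1,0.05,-0.1,6.2,0]])

```text
t: 6.0
tool_pos: [0.5367, 0.1112, 0.0971]
tcp_rot: [-2.419, -2.002, 0.003]
ft_force: [0.3, 0.5, -1.6]
width: 0.0198
```

Run:
```python
from h import *
c=snap("wrist","w5"); c=snap("side","s5"); go([.538,.1119,.086],-10.8)
import cv2
s=cv2.imread("pics/w5.png");q=cv2.imread("pics/s5.png")
cv2.imwrite("pics/w5c.png",np.hstack([cv2.resize(s[130:330,180:380],(400,400)),cv2.resize(q[110:210,210:310],(400,400))]))
```

```text
pos [0.5372 0.1112 0.0981] yaw -10.77 shift cm [0.08 0.07 1.21] turn 0.001 F [ 1.  -0.4 -1.3] w 0.0195 t 6.1
```

View pics/w5c.png

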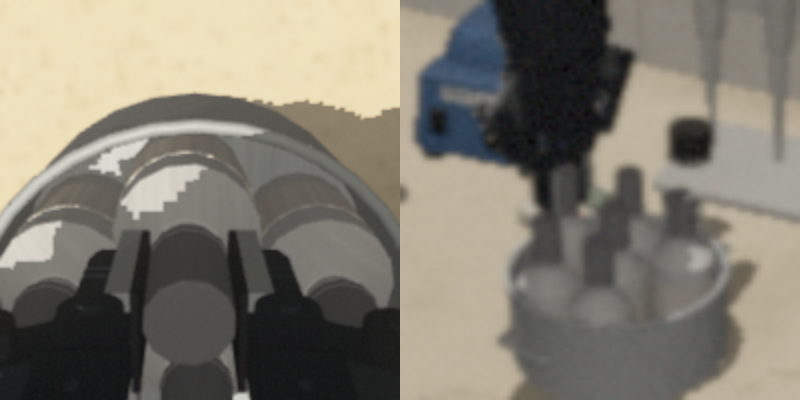

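The bottle is inside the rim without contact. I continue down to the floor.

>>> arm_command(steps=[[1,0,0,0.3,0],[1,0,0,0.6,0],[1,0,0,0.8,0],[1,0,0,1.0,0],[1,0,0,1.1,0],[1,0,0,1.2,0],[1,0,0,1.2,0]])

```text
t: 6.68
tool_pos: [0.5374, 0.1112, 0.0862]
tcp_rot: [-2.42, -2.003, 0.0]
ft_force: [0.0, 0.1, -0.9]
width: 0.0195
```

Run:
```python
from h import *
go([.538,.1119,.086],-10.8)
```

```text
pos [0.5374 0.1112 0.0862] yaw -10.77 shift cm [0.08 0.04 0.02] turn 0.001 F [ 0.   0.1 -0.9] w 0.0195 t 6.68
```

No floor contact yet, so I lower in half-millimetre rows.

>>> arm_command(steps=[[1,0,0,0.05,0],[1,0,0,0.1,0],[1,0,0,0.15,0],[1,0,0,0.15,0],[1,0,0,0.15,0]])

```text
t: 7.1
tool_pos: [0.5378, 0.1114, 0.0859]
tcp_rot: [2.42, 2.003, 0.001]
ft_force: [-0.7, -0.5, 5.9]
width: 0.0194
```

The floor is reached (5.9 N at TCP z 0.086, as expected). I release by 7 mm a side and rise.

>>> arm_command(steps=[[2.5,0,0,0.1,0],[3,0,0,0,0],[3.4,0,0,0,0],[3.4,0,0,0,0],[3.4,0,0,0,0],[3.4,0,0,0,0],[3.4,0,0,-0.6,0],[3.4,0,0,-1.5,0],[3.4,0,0,-3,0],[3.4,0,0,-5,0],[3.4,0,0,-8,0],[3.4,0,0,-11,0],[3.4,0,0,-13,0],[3.4,0,0,-14,0],[3.4,0,0,-14,0]])

```text
t: 8.35
tool_pos: [0.5397, 0.1115, 0.2286]
tcp_rot: [2.417, 2.001, 0.009]
ft_force: [-0.0, 0.6, -0.3]
width: 0.0342
```

Run:
```python
from h import *
c=snap("wrist","w6"); c=snap("side","s6"); go([.449,-.365,.225],-10.8)
import cv2
s=cv2.imread("pics/w6.png");q=cv2.imread("pics/s6.png")
cv2.imwrite("pics/w6c.png",np.hstack([cv2.resize(s[130:330,180:380],(400,400)),cv2.resize(q[110:210,210:310],(400,400))]))
```

```text
pos [0.5373 0.1112 0.2246] yaw -10.77 shift cm [-4.843e+01  2.300e-01 -4.000e-02] turn 0.0 F [ 0.7 -0.9 -1.1] w 0.0339 t 8.45
```

View pics/w6c.png

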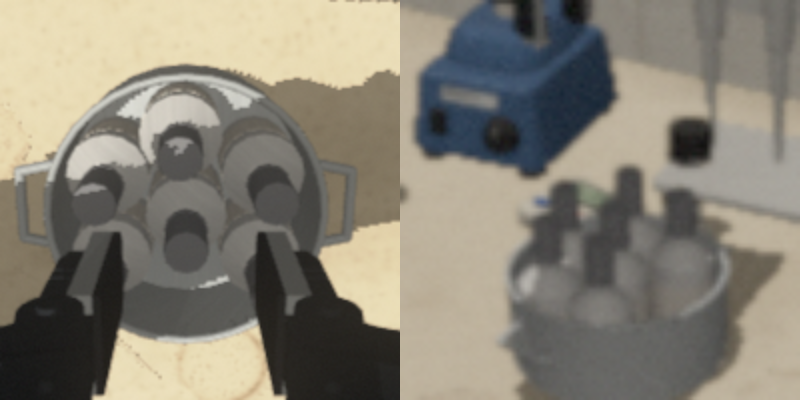

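Bottle A stands between its neighbours (crop 180,150) in the left place. Before crossing to B I check the clamp stand's clearance.

Run:
```python
from h import *
print(tri((T,(407,92)),(S,(405,76))), atz(T,(374,77),0),atz(S,(412,172),0))
print(tri((T,(470,92)),(S,(485,158))))
```

```text
(array([ 0.65413051, -0.25167228,  0.36055826]), [np.float64(0.8233678390251388), np.float64(0.823367839025002)]) [ 0.8420479  -0.25893567  0.        ] [ 0.85373355 -0.25372906  0.        ]
(array([ 0.74179426, -0.44967393,  0.15232571]), [np.float64(5.665860123468363), np.float64(5.665860123468229)])
```

>>> arm_command(steps=[[5,-2,-0.5,0,0],[5,-5,-1.5,0,0],[5,-9,-2.5,0,0],[5,-13,-3,0,0],[5,-17,-3.5,0,0],[5,-21,-3.5,0,0],[5,-25,-3.5,0,0],[5,-29,-3.5,0,0],[5,-33,-3.5,0,0],[5,-37,-3,0,0],[5,-41,-2,0,0],[5,-44.5,-1,0,0],[5,-47,0,0,0],[5,-48,0.2,0,0],[5,-48.4,0.2,0,0],[5,-48.4,0.2,0,0],[5,-48.4,0.2,0,0],[5,-48.4,0.2,0,0]])

```text
t: 9.95
tool_pos: [0.4486, -0.3627, 0.2243]
tcp_rot: [-2.417, -2.004, -0.0]
ft_force: [-0.1, -0.1, -0.4]
width: 0.05
```

Run:
```python
from h import *
c=snap("wrist","w7"); go([.449,-.365,.225],-10.8)
u=proj(c,[.449,-.365,.11]);print(u)
import cv2
s=cv2.imread("pics/w7.png")
x,y=int(u[0])-35,int(u[1])-45;print(x,y)
cv2.imwrite("pics/w7c.png",cv2.resize(s[y:y+70,x:x+70],None,fx=8,fy=8,interpolation=cv2.INTER_CUBIC))
```

```text
pos [ 0.4488 -0.3628  0.2246] yaw -10.68 shift cm [-0.21  0.06 -0.04] turn 0.002 F [-0.   0.1 -0.3] w 0.0501 t 10.0
[274.17854568 210.85006568]
239 165
```

View pics/w7c.png

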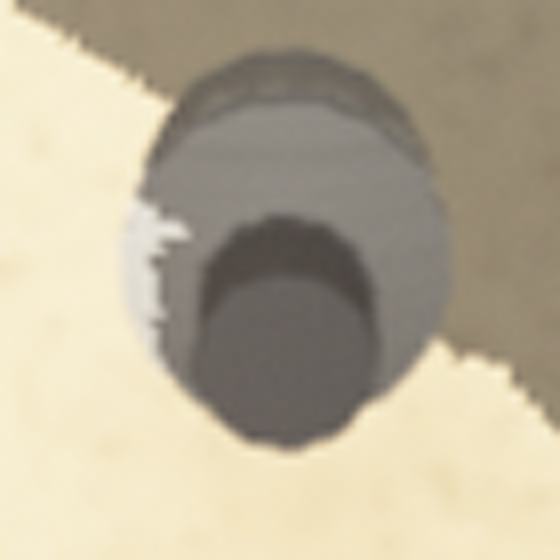

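View pics/w7.png

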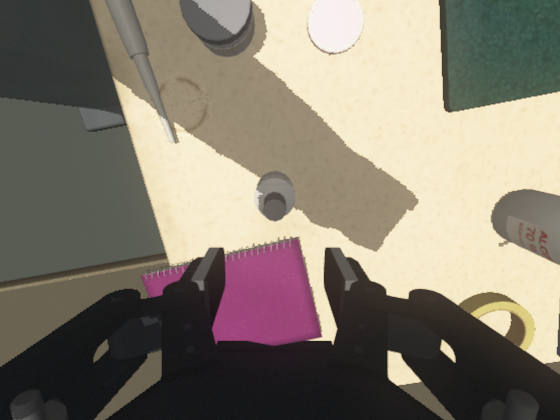

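B's cap sits at (274.2, 209.7), within 1 mm of the two-camera estimate. The neighbourhood is clear and the bottle is bare aluminium. I descend.

Run:
```python
from h import *
import pickle
c=pickle.load(open("pics/w7.pkl","rb"));u=(274.2,209.7)
print(atz(c,u,.11),tri((c,u),(T,(434.8,223.4)),(S,(409.9,225.1))))
go([.4492,-.364,.0815],-10.8)
```

```text
[ 0.44921452 -0.3639707   0.11      ] (array([ 0.44892624, -0.36499633,  0.10712949]), [np.float64(0.3171305635976258), np.float64(0.8913523312664985), np.float64(0.6591989116063248)])
pos [ 0.4488 -0.3628  0.2246] yaw -10.68 shift cm [-0.12  0.07 14.31] turn 0.002 F [-0.   0.1 -0.3] w 0.0501 t 10.0
```

>>> arm_command(steps=[[5,-0.12,0.07,2,0],[5,-0.12,0.07,5,0],[5,-0.12,0.07,8,0],[5,-0.12,0.07,11,0],[5,-0.12,0.07,13,0],[5,-0.12,0.07,14,0],[5,-0.12,0.07,14.3,0],[5,-0.12,0.07,14.3,0],[3.5,-0.12,0.07,14.3,0],[2.5,-0.12,0.07,14.3,0],[1.5,-0.12,0.07,14.3,0],[1.0,-0.12,0.07,14.3,0],[1.0,-0.12,0.07,14.3,0],[1.0,-0.12,0.07,14.3,0]])

```text
t: 11.17
tool_pos: [0.4503, -0.367, 0.0837]
tcp_rot: [2.418, 2.001, -0.0]
ft_force: [-0.9, 0.7, 6.6]
width: 0.0192
```

Run:
```python
from h import *
from cell import arm
c=snap("wrist","w8"); go([.4492,-.364,.0815],-10.8)
import cv2
s=cv2.imread("pics/w8.png")
cv2.imwrite("pics/w8c.png",cv2.resize(s[170:330,200:360],None,fx=4,fy=4))
```

```text
pos [ 0.4503 -0.367   0.0837] yaw -10.78 shift cm [ 0.27 -0.16  0.22] turn 0.0 F [-1.5  1.1  6.4] w 0.0201 t 11.22
```

View pics/w8c.png

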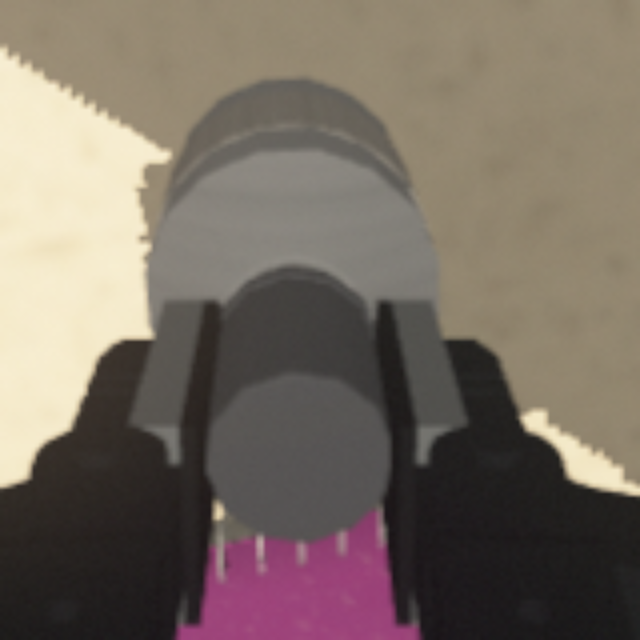

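Run:
```python
from h import *
from cell import arm
import pickle
c=pickle.load(open("pics/w8.pkl","rb")); s=arm.sense(); M=R.from_rotvec(s["tcp_rot"]).as_matrix()
X=atz(c,(274.6,284.1),.11);print(X,M.T@(X-s["tool_pos"]))
P=np.array([.5285-.0475*np.sin(np.radians(10.8)),.0643-.0475*np.cos(np.radians(10.8))]);print(P)
go([P[0],P[1],.24],-10.8)
```

```text
[ 0.45161727 -0.36451046  0.11      ] [ 0.00263938  0.00089057 -0.02628832]
[0.51959939 0.01764136]
pos [ 0.4503 -0.367   0.0837] yaw -10.78 shift cm [ 39.05  -0.35 -15.71] turn 0.0 F [-1.5  1.1  6.4] w 0.0201 t 11.22
```

>>> arm_command(steps=[[1,0,0,-0.5,0],[1,0,0,-2,0],[1,0,0,-5,0],[1,0,0,-8.5,0],[1,1,-0.3,-12,0],[1,3,-1,-14.5,0],[1,6,-1.8,-15.7,0],[1,9.5,-2.4,-15.7,0],[1,13,-2.8,-15.7,0],[1,16.5,-3,-15.7,0],[1,20,-3,-15.7,0],[1,23.5,-2.8,-15.7,0],[1,27,-2.4,-15.7,0],[1,30.5,-1.8,-15.7,0],[1,33.5,-1.2,-15.7,0],[1,36,-0.7,-15.7,0],[1,37.8,-0.4,-15.7,0],[1,38.6,-0.4,-15.7,0],[1,38.8,-0.4,-15.7,0],[1,38.8,-0.4,-15.7,0]])

```text
t: 12.88
tool_pos: [0.5176, 0.016, 0.2386]
tcp_rot: [-2.419, -2.004, 0.001]
ft_force: [0.2, -0.6, -2.1]
width: 0.0198
```

Run:
```python
from h import *
c=snap("wrist","w9"); c=snap("side","s9"); go([.5191,.0152,.16],-10.8)
import cv2
q=cv2.imread("pics/s9.png")
cv2.imwrite("pics/s9c.png",cv2.resize(q[80:220,190:330],(560,560)))
```

```text
pos [0.5176 0.0151 0.2387] yaw -10.83 shift cm [0.04 0.15 7.87] turn -0.0 F [ 0.  -0.9 -1.5] w 0.0197 t 12.98
```

View pics/w9.png

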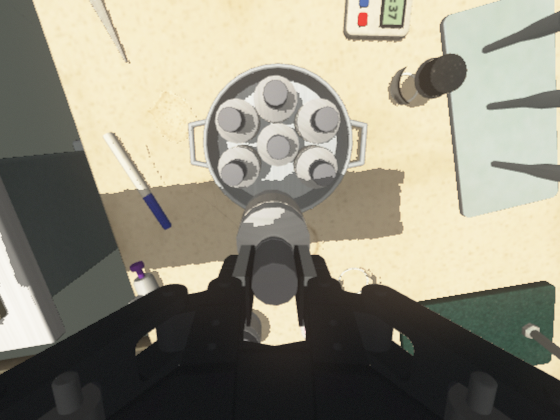

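View pics/s9c.png

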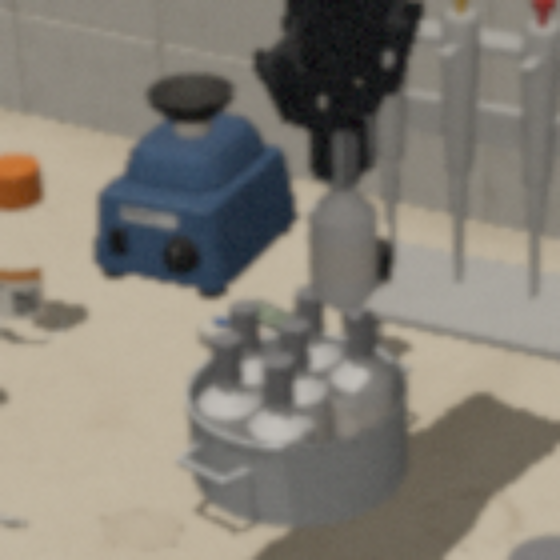

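The whole canister shows in the wrist view (rim x 204–354, top at y 65), with six caps in it and the bottle upright in the grip. I overlay the model again.

Run:
```python
from h import *
import pickle,cv2
yaw=np.radians(-10.8)
c=pickle.load(open("pics/w9.pkl","rb"));img=cv2.imread("pics/w9.png")
x0,y0,w,h,k=180,55,195,150,4
o=cv2.resize(img[y0:y0+h,x0:x0+w],None,fx=k,fy=k,interpolation=cv2.INTER_CUBIC)
a=np.linspace(0,2*np.pi,240)
def dr(P,col):
    for p in (proj(c,P)-[x0,y0]+.5)*k-.5: cv2.circle(o,tuple(np.int32(np.round(p))),0,col,-1)
C=np.array([.5285,.0643])
dr(np.c_[C[0]+.076*np.cos(a),C[1]+.076*np.sin(a),0*a+.064],(0,0,255))
for d in (30,90,150,210,330):
    th=np.radians(d)+yaw; p=C+.0475*np.array([np.cos(th),np.sin(th)])
    dr(np.c_[p[0]+.0105*np.cos(a),p[1]+.0105*np.sin(a),0*a+.114],(0,255,0))
cv2.imwrite("pics/o9.png",o)
```

```text
(no output)
```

View pics/o9.png

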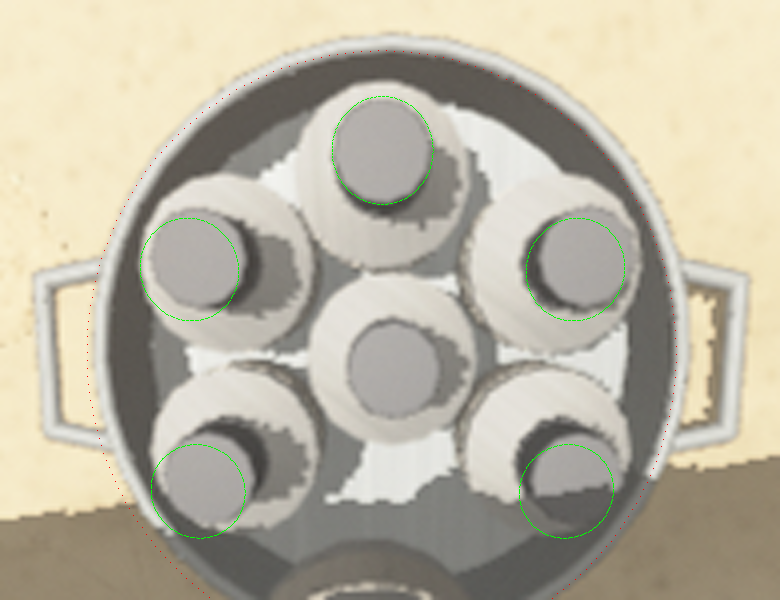

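The wrist view shows the canister about +2 mm in tool x and +1.4 mm in tool y from the model. Relative to the held bottle's own offset (+2.6, +0.9 mm), the target becomes about (0.520, 0.0166).

Run:
```python
from h import *
go([.5198,.0166,.16],-10.8)
```

```text
pos [0.5176 0.0151 0.2387] yaw -10.83 shift cm [0.19 0.19 7.87] turn -0.0 F [ 0.  -0.9 -1.5] w 0.0197 t 12.98
```

>>> arm_command(steps=[[1,0.1,0.1,0.6,0],[1,0.18,0.18,2,0],[1,0.18,0.18,4,0],[1,0.18,0.18,6,0],[1,0.18,0.18,7.2,0],[1,0.18,0.18,7.7,0],[1,0.18,0.18,7.9,0],[1,0.18,0.18,7.9,0],[1,0.18,0.18,7.9,0]])

```text
t: 13.73
tool_pos: [0.5209, 0.0171, 0.1606]
tcp_rot: [2.42, 2.002, 0.002]
ft_force: [0.1, 0.4, -1.9]
width: 0.0199
```

Run:
```python
from h import *
c=snap("wrist","w10"); go([.5198,.0166,.1],-10.8)
import cv2
s=cv2.imread("pics/w10.png")
cv2.imwrite("pics/w10c.png",cv2.resize(s[80:300,160:400],None,fx=3,fy=3,interpolation=cv2.INTER_CUBIC)[:600])
```

```text
pos [0.5211 0.0172 0.1609] yaw -10.79 shift cm [-0.08 -0.13  6.09] turn 0.0 F [ 0.4 -0.7 -1.8] w 0.0199 t 13.78
```

View pics/w10c.png

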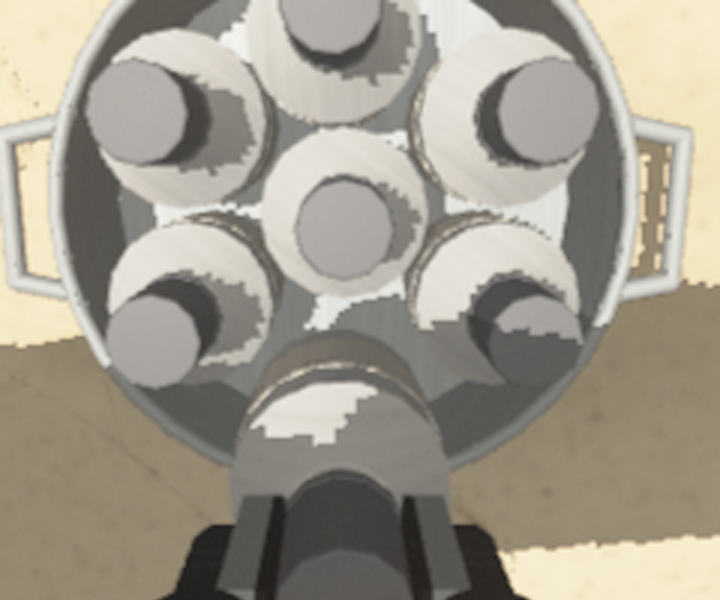

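Left–right alignment is good: neighbour caps at 153 and 533, bottle at 341. I lower in stages, watching the force.

>>> arm_command(steps=[[1,-0.04,-0.06,0.6,0],[1,-0.04,-0.06,1.4,0],[1,-0.04,-0.06,2.1,0],[1,-0.04,-0.06,2.7,0],[1,-0.04,-0.06,3,0],[1,-0.04,-0.06,3,0]])

```text
t: 14.28
tool_pos: [0.5184, 0.0173, 0.1284]
tcp_rot: [-2.419, -2.002, 0.003]
ft_force: [0.3, 0.9, -1.9]
width: 0.0197
```

Run:
```python
from h import *
c=snap("wrist","w11"); c=snap("side","s11"); go([.5198,.0166,.1],-10.8)
import cv2
s=cv2.imread("pics/w11.png");q=cv2.imread("pics/s11.png")
cv2.imwrite("pics/w11c.png",np.hstack([cv2.resize(s[100:300,180:380],(400,400)),cv2.resize(q[110:210,210:310],(400,400))]))
```

```text
pos [0.5193 0.0172 0.1295] yaw -10.77 shift cm [-0.05  0.06  2.95] turn 0.001 F [ 0.8  0.7 -1.4] w 0.0194 t 14.38
```

View pics/w11c.png

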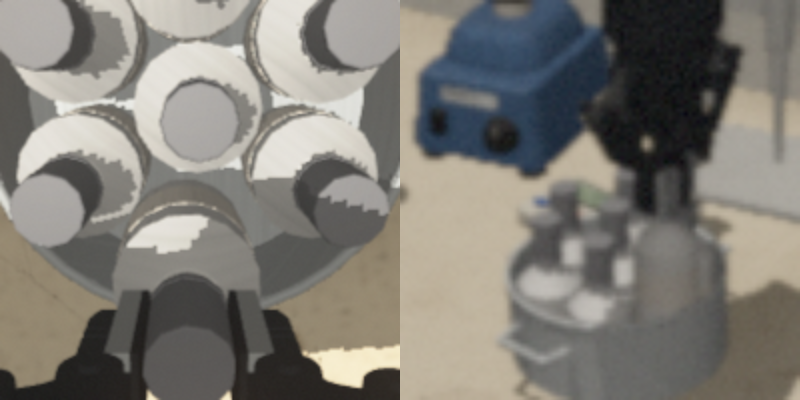

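It is inside the rim with no contact force. I continue.

>>> arm_command(steps=[[1,0,0,0.5,0],[1,0,0,1.1,0],[1,0,0,1.7,0],[1,0,0,2.3,0],[1,0,0,2.9,0],[1,0,0,3.4,0],[1,0,0,3.7,0],[1,0,0,3.9,0],[1,0,0,3.9,0]])

```text
t: 15.13
tool_pos: [0.5191, 0.0172, 0.0903]
tcp_rot: [-2.42, -2.003, 0.001]
ft_force: [0.1, 0.7, -0.6]
width: 0.0197
```

>>> arm_command(steps=[[1,0,0,0.1,0],[1,0,0,0.2,0],[1,0,0,0.25,0],[1,0,0,0.3,0],[1,0,0,0.3,0],[1,0,0,0.3,0]])

```text
t: 15.63
tool_pos: [0.5196, 0.0172, 0.0879]
tcp_rot: [2.42, 2.003, 0.0]
ft_force: [0.2, -0.3, -1.6]
width: 0.0198
```

>>> arm_command(steps=[[1,0,0,0.05,0],[1,0,0,0.1,0],[1,0,0,0.15,0],[1,0,0,0.15,0]])

```text
t: 15.97
tool_pos: [0.5199, 0.0172, 0.0877]
tcp_rot: [2.42, 2.003, 0.001]
ft_force: [-2.6, 0.7, 7.4]
width: 0.0198
```

The floor is reached (7.4 N at TCP z 0.0877, which is the grasp height 0.0837 plus the 4 mm floor). I release and rise.

>>> arm_command(steps=[[2.5,0,0,0,0],[3,0,0,-0.05,0],[3.4,0,0,-0.05,0],[3.4,0,0,-0.05,0],[3.4,0,0,-0.05,0],[3.4,0,0,-0.05,0],[3.4,0,0,-0.6,0],[3.4,0,0,-1.5,0],[3.4,0,0,-3,0],[3.4,0,0,-5,0],[3.4,0,0,-8,0],[3.4,0,0,-11,0],[3.4,0,0,-14,0],[3.4,0,0,-17,0],[3.4,0,0,-19,0],[3.4,-2,-3,-20,0],[3.4,-5,-6,-20,0],[3.4,-8,-9,-20,0],[3.4,-8,-9,-20,0],[3.4,-8,-9,-20,0]])

```text
t: 17.63
tool_pos: [0.4148, -0.0453, 0.2874]
tcp_rot: [2.422, 1.999, 0.002]
ft_force: [0.8, -0.4, 0.2]
width: 0.0343
```

Run:
```python
from h import *
c=snap("wrist","w12"); c=snap("side","s12");t=snap("top","t12"); go([.5198,.0166,.1],-10.8)
import cv2
s=cv2.imread("pics/w12.png");q=cv2.imread("pics/s12.png")
cv2.imwrite("pics/w12c.png",np.hstack([cv2.resize(s[0:280,170:450],(400,400)),cv2.resize(q[110:210,210:310],(400,400))]))
```

```text
pos [ 0.4171 -0.0445  0.287 ] yaw -10.75 shift cm [ 7.91  8.92 18.72] turn 0.001 F [-0.6  0.7 -0.3] w 0.0338 t 17.78
```

View pics/w12c.png

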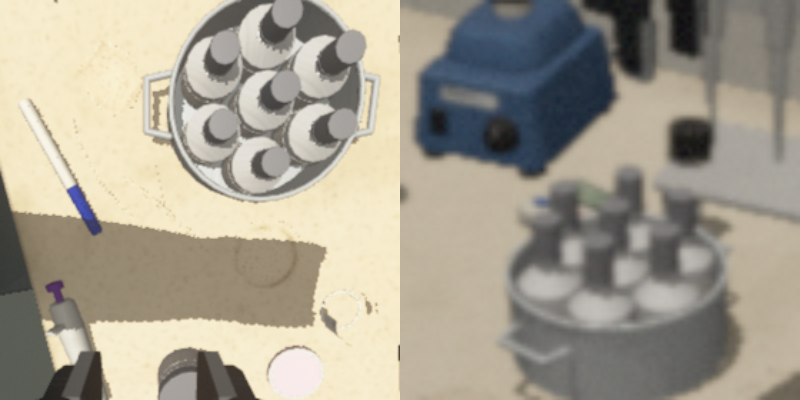

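View pics/t12.png

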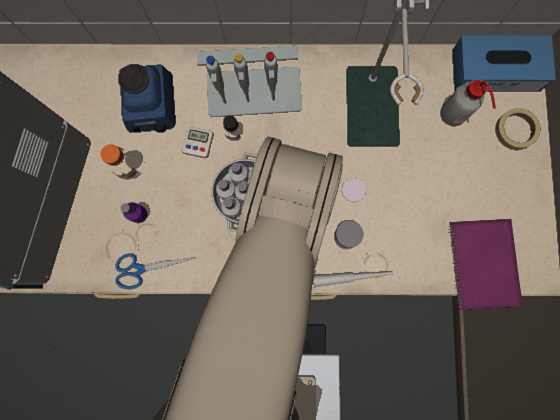

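All seven bottles stand upright in the canister, and the jar (348,234) and the purple bottle (133,212) are unmoved. I check the cap heights once from two views.

Run:
```python
from h import *
import pickle
c=pickle.load(open("pics/w12.pkl","rb"))
w=lambda x,y:(x*.7+170-.15,y*.7-.15)
s=lambda x,y:((x-400)/4+210-.4,y/4+110-.4)
for n,a,b in[("A",w(288,12),s(565,188)),("B",w(270,163),s(665,232)),("c",w(286,87),s(617,208)),("lo-r",w(220,124),s(598,243))]:
    X,e=tri((c,a),(S,b));print(n,X.round(4),np.round(e,1))
```

```text
A [0.5384 0.1113 0.1104] [1. 1.]
B [0.5156 0.0191 0.1127] [0.1 0.1]
c [0.5328 0.0665 0.1095] [0.4 0.4]
lo-r [0.4849 0.0515 0.1112] [0.2 0.2]
```

The caps of A and B stand as high as their neighbours, within measurement error, at their places. I hand the job in.

```bash
python3 -c "
from cell import arm
arm.finish_job(); print(arm.sense()['t'])"
```

```text
the job is handed in; nothing more can be done
the job is handed in; nothing more can be done
```

Both slim aluminium bottles now stand upright in the two empty places of the canister, and I handed the job in at about 18 s. I took each one by its cap and lowered it until it touched the floor (about 6 N for the left, 7 N for the right). I then let go by opening about 7 mm a side and moved the arm clear.

- **Final pictures:** the wrist and side views show seven upright bottles. The jar and the purple look-alike stand where they were.
- **Cap heights:** the two new caps measured 0.110 m and 0.113 m. Two of the original bottles measured 0.110 m and 0.111 m the same way. The text gives 0.114 m, so all of them read 1 to 4 mm low, within what I expect from picking pixels and the camera calibration.
- **Disagreements:** the wrist camera placed the canister about 2 mm away from where the two fixed cameras did. I aimed between the two, and both bottles went in without touching the sides hard enough to register. Bottle B sat about 2.6 mm off centre in the grip, and I corrected for that before lowering it.

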